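Seat two paint cakes in their palette wells by pushing

TASK

Two round paint cakes lie loose on the far half of the wooden palette block. With the fingertips, push each one along the block until it drops into the empty round well of its own size (the large cake into the large well, the small cake into the small one) and lies flat on the bottom of it. Never pick a cake up: they are only slid or pressed; leave the eraser, paint tube, brush and jar round the block where they lie.

Things in the scene. Friction and masses are not known exactly. Their poses are not given: they have to be found in the camera images.
- palette: Fixed light-wood block, 150 mm (its x) by 210 mm (its y) by 26 mm high, with thin dark-wood end caps (to 108 mm from its middle). Origin: centre of its underside, on the desk; z up; its -x half, with the wells, is nearer the robot, and its +x half is a flat plain deck. Deck (top face) 26 mm above the desk. Turned up to 0.25 rad from start to start.
- large_well (a point): Centre of the mouth of the large round well, level with the deck, at (-36, +50) mm from the block's origin along its x and y. 56 mm diameter, 12 mm deep, flat dark floor, a small chamfer round the mouth.
- small_well (a point): Centre of the mouth of the small round well, level with the deck, at (-36, -50) mm from the block's origin along its x and y. 42 mm diameter, 12 mm deep, flat dark floor, a small chamfer round the mouth.
- large_cake: Loose large paint cake: a flat disc, 52 mm diameter, 15 mm high, about 70 g, aluminium pan filled with dull reddish-brown dry paint. Origin: centre of its underside; z up. Starts flat on the deck, on the far half, on either the left or the right. It tips into its well once its centre comes within some 10 mm of the well's centre; seated, its underside is 14 mm above the desk and it stands 3 mm proud of the deck.
- small_cake: Loose small paint cake: like the large one but 38 mm diameter, 15 mm high, about 40 g. Origin: centre of its underside; z up. Starts on the far half of the deck, on the side that the large cake leaves free; it would also drop into the large well, which is wrong. It tips into its well within some 9 mm of the well's centre; seated, it stands 3 mm proud of the deck.
- eraser: Bystander: eraser, 21 x 45 x 13 mm, lying on the desk close beside the block's right end. Leave it alone.
- tube: Bystander: squeezed metal paint tube, 124 mm long, 35 mm wide, 23 mm high, lying on the desk to the right of the block and the eraser. Leave it alone.
- brush: Bystander: green paint brush, 192 mm long, 10 mm thick, lying beside the block's left end. Leave it alone.
- jar: Bystander: black jar, 55 mm across, 54 mm high, standing on the desk to the right of the block, behind the paint tube. Leave it alone.

How it is judged:
By the outcome, as a careful person would: the job done as asked, in the order asked, and still so for the second after the job is handed in, with the robot touching nothing.
It also fails if it takes over 51 s, if anything falls off the work surface, if the arm or the gripper's body presses on something with over 40 N, if the wrist force passes 120 N, or if a joint passes its speed limit or range.

ROBOT

A 6-joint arm with a two-finger parallel gripper is mounted at the origin on the work surface; the furniture and walls round the work are solid. World frame = base frame: x ahead of the robot, y to its left, z up, the work surface at z = 0. Lengths are in mm, angles in rad, forces in N, time in s.
With the tool pointing down it reaches from about 250 to 725 mm from the base axis. Payload 9.7 kg.
Tool frame: the origin (TCP) lies midway between the tips of the shut fingers; the grasp point (between the pads) lies 19 mm behind it; z points along the fingers, y is the direction in which the jaws open and shut (so a half turn about z gives the same grasp; the last joint's range is limited). The gripper opens to 85 mm and grips with 20 to 120 N. Pads are 22 mm wide; open, the fingers measure 114 mm over their backs; the gripper's body (76 mm by 85 mm) begins 54 mm behind the grasp point. The pads swing forward as they close: fully open they stand 13 mm farther back than shut.
Start: joints at [1.194, 0.087, 0.176, 1.66, 0, 1.571], TCP at [202.368, 511.414, 231.284] pointing down, gripper open.
Joint ranges: [-3.13, 3.13], [-0.85, 1.81], [-1.15, 1.24], [-2.2, 2.28], [-1.44, 1.52], [-3.14, 3.14]. Speed limits (rad/s): [2.22, 2.22, 2.57, 3.14, 3.14, 3.14].

INTERFACE

Orientations are given as a rotation vector (axis times angle).
In Python, from cell import env gives the robot as it stands.
- The arm moves only by the shell command python3 -m crank 'ROWS' [FORCE]. ROWS is text: rows parted by semicolons, each of 7 numbers parted by spaces: the shift along the tool's x, y, z in m, then the turn, a rotation vector about the tool's x, y, z in rad, then the opening, from 0 (shut) to 1 (fully open). In form: dx dy dz wx wy wz hand; .... A call has 1 to 20 rows; each row is the pose to reach, as a shift and turn from the pose commanded when the call began, along the tool's axes at that moment; what a row does not reach only later rows make up. A row lasts 1/10 s, in which the tool goes at most 50 mm and 8.59 degrees, less where a joint would pass 70% of its speed; a pose out of reach is approached as far as the arm can. A call with a gripper value outside its range is refused whole. The fingers move at their own pace and stop on an object; FORCE is the grip in N (left out, the last holds). Time passes only in rows, so rows that repeat a pose let the fingers close. It gives the time, the measured TCP pose, the force and the opening at its end, in the units of the state.
- env.observe(): the state, without advancing time (a new reading comes with each control period).
- env.snapshot(name): name is "side" or "top"; returns a dict with "frame" (480x640x3 uint8, red, green, blue), "camera_matrix" (3x3 intrinsics, pixels), "rvec" (rotation vector, rad) and "tvec" (3), from world to camera coordinates, as OpenCV has them. Camera axes: x right, y down, z forward; pixel columns grow to the right and rows downward; lengths in mm; the calibration is good to about 2 mm. A picture is of the moment at which its call begins. There is no depth.
- env.job_done(): hands the job in, once; it reports no verdict.
The state is a dict: "t": time; "joints": joint angles; "qvel": joint speeds; "joint_torque": joint torques, N m; "tool_pos": TCP position; "ee_rot": TCP orientation; "contact_force": force on the tool from outside, world axes, zero at the start; "moment": the same for the moment, N m; "width": finger opening in mm.
Only numpy, scipy, OpenCV 4.12 (cv2) and the standard library are available. Lean on these libraries where they do the work, as an engineer would, in place of code of your own. Each camera call takes 0.05 s, during which the arm holds its last target. There are 200 camera calls.

## Working session

There is one attempt and no reset: what is moved stays moved. The work goes in short steps, Python scripts to look and compute and a shell command to move; the robot and the scene stay as the last step left them, time stands still between calls to the robot, and variables do not carry over. Pictures are saved under pics/ and viewed, about 8 in all and at most 12, crops included, and the job is handed in when it is done.

```bash
mkdir -p pics; ls
python3 - <<'E'
from cell import env
import cv2,numpy as np
s=env.observe();print({k:np.round(v,3) for k,v in s.items()})
for n in("side","top"):
    d=env.snapshot(n);np.savez(f"pics/{n}0.npz",**d);cv2.imwrite(f"pics/{n}0.png",d["frame"][:,:,::-1])
    R=cv2.Rodrigues(d["rvec"])[0];print(n,d["camera_matrix"].round(1).tolist(),(-R.T@np.ravel(d["tvec"])).round(0),R[2].round(2))
E
```

```text
pics
{'t': np.float64(0.0), 'joints': array([1.194, 0.087, 0.175, 1.66 , 0.   , 1.571]), 'qvel': array([ 0.   ,  0.001,  0.002, -0.001,  0.001,  0.001]), 'joint_torque': array([ 1.0000e-03, -5.2039e+01,  4.6481e+01,  1.6000e-02,  0.0000e+00,
       -0.0000e+00]), 'tool_pos': array([202.273, 511.235, 230.586]), 'ee_rot': array([-5.880e-01, -3.086e+00,  2.000e-03]), 'contact_force': array([-0.061,  0.742,  0.077]), 'moment': array([ 0.017,  0.018, -0.019]), 'width': np.float64(85.552)}
side [[499.2, 0.0, 322.8], [0.0, 499.2, 244.1], [0.0, 0.0, 1.0]] [480. 733. 573.] [-0.02 -0.82 -0.57]
top [[505.1, 0.0, 327.0], [0.0, 505.1, 245.9], [0.0, 0.0, 1.0]] [ 363.   -7. 1001.] [ 0.09  0.   -1.  ]
```

View pics/top0.png

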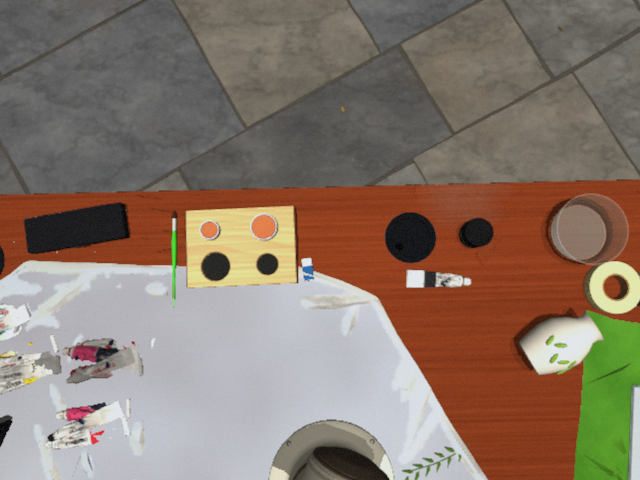

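View pics/side0.png

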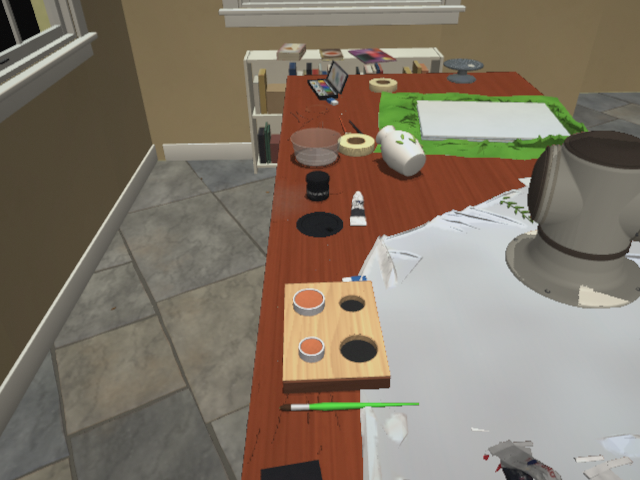

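Top view: the block spans px (187..297, 207..287). The small cake is far-left at (209,230) and the large cake far-right at (264,227). The large well is near-left at (215,266) and the small well near-right at (267,264). The cakes therefore have to cross diagonally. The side view shows the same layout.

```bash
cat > h.py <<'E'
import cv2,numpy as np
from cell import env
from scipy.spatial.transform import Rotation as Ro
def snap(n,name=None):
    d=env.snapshot(n)
    if name: cv2.imwrite(f"pics/{name}.png",d["frame"][:,:,::-1])
    return d
def ray(d,uv,z):
    R=cv2.Rodrigues(np.array(d["rvec"]))[0];K=d["camera_matrix"];t=np.ravel(d["tvec"])
    c=-R.T@t;v=R.T@np.linalg.solve(K,[uv[0],uv[1],1]);return (c+v*(z-c[2])/v[2])
def blobs(d,mask,z,amin=60):
    cs,_=cv2.findContours(mask.astype(np.uint8),cv2.RETR_EXTERNAL,cv2.CHAIN_APPROX_NONE);o=[]
    for c in cs:
        if cv2.contourArea(c)<amin: continue
        p=np.array([ray(d,q[0],z)[:2] for q in c],np.float32)
        (x,y),(a,b),th=cv2.minAreaRect(p);e=cv2.fitEllipse(p)
        o.append(dict(c=np.round(e[0],1),ax=np.round(e[1],1),rect=np.round((x,y,a,b,th),2),px=c.reshape(-1,2).mean(0).round(0)))
    return o
def orange(d):
    h=cv2.cvtColor(d["frame"],cv2.COLOR_RGB2HSV);return (h[...,0]<=11)&(h[...,1]>110)&(h[...,2]>180)
def roi(m,r):
    k=np.zeros_like(m);k[r[1]:r[3],r[0]:r[2]]=1;return m&k
ROI={"top":(180,200,303,294),"side":(275,275,395,385)}
def cakes(n):
    d=snap(n);return blobs(d,roi(orange(d),ROI[n]),40)
E
python3 - <<'E'
from h import *
for n in("top","side"):
    d=dict(np.load(f"pics/{n}0.npz"));f=d["frame"];h=cv2.cvtColor(f,cv2.COLOR_RGB2HSV)
    print(n,"orange");[print(b) for b in blobs(d,roi(orange(d),ROI[n]),40)]
    print("dark");[print(b) for b in blobs(d,roi(f.max(2)<70,ROI[n]),26 if n=="side" else 20)]
    if n=="top":
        m=(h[...,0]>12)&(h[...,0]<30)&(h[...,1]>60)&(h[...,2]>130)
        m=cv2.morphologyEx(m.astype(np.uint8),cv2.MORPH_OPEN,np.ones((5,5)))
        print("wood");[print(b) for b in blobs(d,roi(m,(180,200,303,294)),26,500)]
    for p in [(215,238),(209,230),(268,264),(240,250)]:
        if n=="top":print(p,f[p[1],p[0]],h[p[1],p[0]])
print(Ro.from_rotvec(env.observe()["ee_rot"]).as_matrix().round(3))
E
```

```text
top orange
{'c': array([486. , 220.9]), 'ax': array([28.5, 29.2]), 'rect': array([485.97, 220.66,  28.94,  28.3 ,  44.1 ]), 'px': array([209., 230.])}
{'c': array([489.5, 116.7]), 'ax': array([42.3, 43.1]), 'rect': array([490.18, 116.96,  42.25,  42.6 ,  89.17]), 'px': array([263., 226.])}
dark
{'c': array([418.7, 112.4]), 'ax': array([36.4, 37.4]), 'rect': array([419.13, 111.71,  36.98,  37.09,  89.33]), 'px': array([267., 264.])}
{'c': array([416.4, 213. ]), 'ax': array([50.3, 50.9]), 'rect': array([415.76, 212.96,  50.06,  51.81,  44.26]), 'px': array([215., 266.])}
wood
{'c': array([457.5, 159.8]), 'ax': array([165.1, 255.1]), 'rect': array([454.36, 163.14, 151.01, 212.67,   1.28]), 'px': array([234., 253.])}
(215, 238) [115 105  87] [ 19  62 115]
(209, 230) [226 128  79] [ 10 166 226]
(268, 264) [39 41 40] [75 12 41]
(240, 250) [228 203 134] [ 22 105 228]
side orange
{'c': array([487.8, 222.3]), 'ax': array([27.5, 29.3]), 'rect': array([487.87, 222.17,  27.49,  29.2 ,  88.02]), 'px': array([311., 346.])}
{'c': array([491.3, 117.7]), 'ax': array([40.6, 43.2]), 'rect': array([490.83, 118.39,  42.18,  42.68,  56.86]), 'px': array([309., 299.])}
dark
{'c': array([382.3, 278.9]), 'ax': array([  7.6, 180.5]), 'rect': array([429.83, 277.25,   8.64,  98.05,  88.07]), 'px': array([354., 382.])}
{'c': array([418.7, 220. ]), 'ax': array([40.9, 49.4]), 'rect': array([418.64, 219.95,  46.1 ,  45.14,  39.54]), 'px': array([358., 351.])}
{'c': array([421.1, 120.7]), 'ax': array([24.1, 34.2]), 'rect': array([420.47, 120.32,  24.39,  35.84,  87.93]), 'px': array([352., 305.])}
[[-0.93   0.368 -0.   ]
 [ 0.368  0.93  -0.001]
 [ 0.    -0.001 -1.   ]]
```

```bash
cat >> h.py <<'E'
def go(x,y,z,yaw=None):
    "tool-frame shift (m) and turn to a world pose, tool down"
    s=env.observe();R=Ro.from_rotvec(s["ee_rot"]);d=R.inv().apply(np.array([x,y,z])-s["tool_pos"])/1000
    m=R.as_matrix();w=np.arctan2(m[1,0],m[0,0])
    print("t",round(float(s["t"]),2),"pos",s["tool_pos"].round(1),"yaw",round(np.degrees(w),2),"w",s["width"].round(1),"F",s["contact_force"].round(1),
      "| d",d.round(4),"turn z",None if yaw is None else round(float(w-np.radians(yaw)),3))
E
python3 -c "
from h import *
go(505.9,252.5,120,58.4)"
python3 -m crank '-0.3775 -0.129 0.111 0 0 1.746 0.235;-0.3775 -0.129 0.111 0 0 1.746 0.235;-0.3775 -0.129 0.111 0 0 1.746 0.235;-0.3775 -0.129 0.111 0 0 1.746 0.235;-0.3775 -0.129 0.111 0 0 1.746 0.235;-0.3775 -0.129 0.111 0 0 1.746 0.235;-0.3775 -0.129 0.111 0 0 1.746 0.235;-0.3775 -0.129 0.111 0 0 1.746 0.235;-0.3775 -0.129 0.111 0 0 1.746 0.235;-0.3775 -0.129 0.111 0 0 1.746 0.235;-0.3775 -0.129 0.111 0 0 1.746 0.235;-0.3775 -0.129 0.111 0 0 1.746 0.235;-0.3775 -0.129 0.111 0 0 1.746 0.235;-0.3775 -0.129 0.111 0 0 1.746 0.235;-0.3775 -0.129 0.111 0 0 1.746 0.235' 20
python3 -c "
from h import *
import numpy as np
go(505.9,252.5,31,58.4);print(env.observe()['joints'].round(2))"
```

```text
t: 1.6
tool_pos: [505.8, 252.6, 120.2]
ee_rot: [-2.741, -1.535, 0.0]
contact_force: [-1.0, 0.5, 0.0]
width: 20.4Traceback (most recent call last):
  File "<string>", line 3, in <module>
    go(505.9,252.5,120,58.4)
    ~~^^^^^^^^^^^^^^^^^^^^^^
  File "h.py", line 30, in go
    print("t",round(float(s["t"]),2),"pos",s["tool_pos"].round(1),"yaw",round(np.degrees(w),2),"w",s["width"].round(1),"F",s["contact_force"].round(1),
                                                                                                   ^^^^^^^^^^^^^^^^
AttributeError: 'float' object has no attribute 'round'
Traceback (most recent call last):
  File "h.py", line 30, in go
    print("t",round(float(s["t"]),2),"pos",s["tool_pos"].round(1),"yaw",round(np.degrees(w),2),"w",s["width"].round(1),"F",s["contact_force"].round(1),
                                                                                                   ^^^^^^^^^^^^^^^^
AttributeError: 'float' object has no attribute 'round'
```

```bash
sed -i 's/s\["width"\].round(1)/round(float(s["width"]),1)/' h.py
python3 -m crank '0 0 0.04 0 0 0 0.235;0 0 0.07 0 0 0 0.235;0 0 0.089 0 0 0 0.235;0 0 0.089 0 0 0 0.235;0 0 0.089 0 0 0 0.235'
python3 -c "
from h import *
d=snap('side');cv2.imwrite('pics/s1.png',cv2.resize(d['frame'][230:410,200:440,::-1],None,fx=3,fy=3))
go(505.9,252.5,31,58.4);print(env.observe()['joints'].round(2))"
```

```text
t: 2.1
tool_pos: [505.9, 252.7, 31.8]
ee_rot: [-2.742, -1.533, 0.0]
contact_force: [-0.2, -0.0, -0.8]
width: 19.9
t 2.15 pos [506.4 252.8  32.5] yaw 58.42 w 20.0 F [ 0.  -0.4  0.3] | d [-0.0005 -0.0002  0.0015] turn z 0.0
[ 0.46  0.14 -0.15  1.28 -0.    2.59]
```

View pics/s1.png

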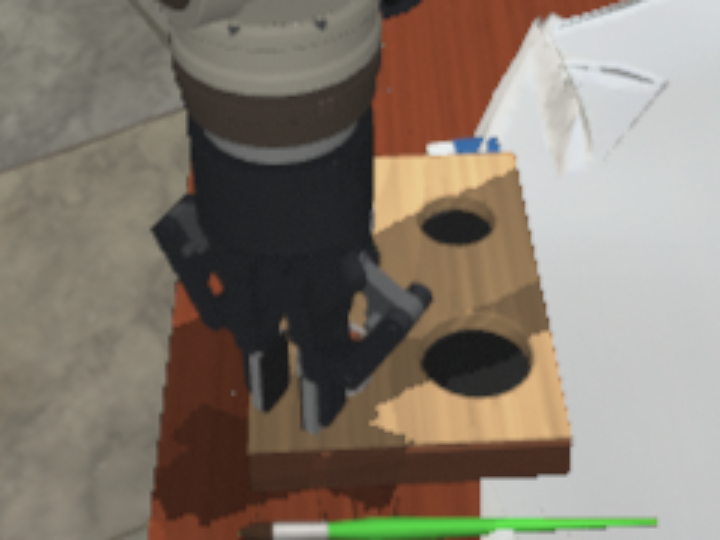

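The fork (gap 20 mm) stands behind the small cake, with the tips just above the deck. Pushing now, bowed 4 mm away from the large cake.

```bash
python3 -m crank '-0.007 0 0.001 0 0 0 0.235;-0.014 0 0.001 0 0 0 0.235;-0.02 0 0.001 0 0 0 0.235;-0.026 -0.0005 0.001 0 0 0 0.235;-0.032 -0.001 0.001 0 0 0 0.235;-0.038 -0.0015 0.001 0 0 0 0.235;-0.044 -0.002 0.001 0 0 0 0.235;-0.05 -0.0025 0.001 0 0 0 0.235;-0.056 -0.003 0.001 0 0 0 0.235;-0.062 -0.0035 0.001 0 0 0 0.235;-0.068 -0.004 0.001 0 0 0 0.235;-0.074 -0.004 0.001 0 0 0 0.235;-0.08 -0.004 0.001 0 0 0 0.235;-0.086 -0.004 0.001 0 0 0 0.235;-0.092 -0.004 0.001 0 0 0 0.235;-0.097 -0.004 0.001 0 0 0 0.235;-0.102 -0.004 0.001 0 0 0 0.235;-0.102 -0.004 0.001 0 0 0 0.235'
python3 -c "
from h import *
go(435.2,137.6,31,58.4)
for b in cakes('side'): print(b)
d=snap('side');cv2.imwrite('pics/s2.png',cv2.resize(d['frame'][230:410,200:440,::-1],None,fx=3,fy=3))"
```

```text
t: 3.95
tool_pos: [448.7, 167.3, 30.2]
ee_rot: [2.743, 1.531, -0.001]
contact_force: [-0.5, 0.1, -0.0]
width: 19.9
t 3.95 pos [448.7 167.3  30.2] yaw 58.35 w 19.9 F [-0.5  0.1 -0. ] | d [-0.0323  0.0041 -0.0008] turn z -0.001
```

View pics/s2.png

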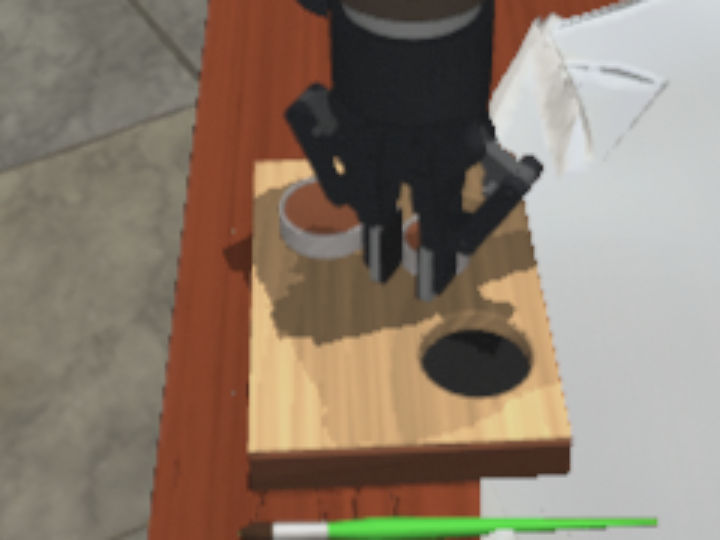

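Small cake still sits in the fork (around px 420,235 of the crop) and the large cake is untouched. Last stretch.

```bash
python3 -m crank '-0.005 0.0005 0 0 0 0 0.235;-0.01 0.001 0 0 0 0 0.235;-0.015 0.002 0 0 0 0 0.235;-0.02 0.003 0 0 0 0 0.235;-0.024 0.0035 0 0 0 0 0.235;-0.028 0.004 0 0 0 0 0.235;-0.032 0.004 0 0 0 0 0.235;-0.032 0.004 0 0 0 0 0.235;-0.032 0.004 0 0 0 0 0.235'
python3 -c "
from h import *
go(435.2,137.6,31,58.4)"
python3 -m crank '0.01 0 -0.01 0 0 0 0.235;0.02 0 -0.05 0 0 0 0.235;0.04 0 -0.1 0 0 0 0.235;0.06 0 -0.15 0 0 0 0.235;0.11 0 -0.15 0 0 0 0.235;0.15 0 -0.15 0 0 0 0.235;0.15 0 -0.15 0 0 0 0.235'
python3 -c "
from h import *
go(435.2,137.6,31,58.4)
for b in cakes('side'): print(b)
d=snap('side');cv2.imwrite('pics/s3.png',cv2.resize(d['frame'][230:410,200:440,::-1],None,fx=3,fy=3))
for b in cakes('top'): print(b)"
```

```text
t: 4.95
tool_pos: [435.6, 138.4, 30.3]
ee_rot: [2.743, 1.532, -0.0]
contact_force: [-0.6, -0.6, 0.8]
width: 20.1
t 4.95 pos [435.6 138.4  30.3] yaw 58.36 w 20.1 F [-0.6 -0.6  0.8] | d [-0.0009  0.0001 -0.0007] turn z -0.001
t: 5.65
tool_pos: [515.9, 269.8, 178.2]
ee_rot: [-2.74, -1.535, 0.002]
contact_force: [-1.2, -0.6, -1.7]
width: 19.9
t 5.65 pos [515.9 269.8 178.2] yaw 58.52 w 19.9 F [-1.2 -0.6 -1.7] | d [-0.1548  0.0004  0.1473] turn z 0.002
{'c': array([489.7, 117.8]), 'ax': array([35.4, 43.3]), 'rect': array([488.28, 119.42,  42.36,  35.61,  59.37]), 'px': array([309., 299.])}
{'c': array([490.4, 115. ]), 'ax': array([38. , 43.7]), 'rect': array([491.26, 113.84,  43.57,  37.16,  32.65]), 'px': array([264., 226.])}
```

View pics/s3.png

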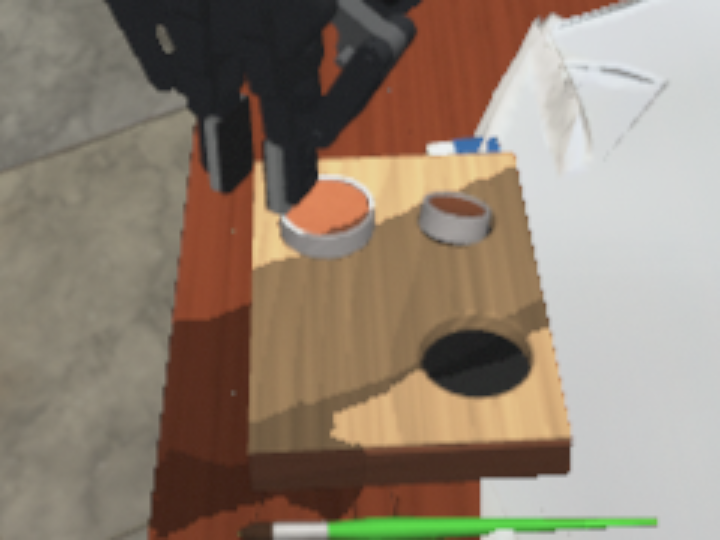

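Small cake has tipped into its well at crop (455,215) but is still tilted, with its +y side up. The large cake hasn't moved. I'll press the raised side with shut fingers.

```bash
python3 -m crank '-0.05 0 0 0 0 0 0;-0.1 0 0.03 0 0 0 0;-0.15 0 0.07 0 0 0 0;-0.177 0 0.11 0 0 0 0;-0.177 0 0.125 0 0 0 0;-0.177 0 0.13 0 0 0 0;-0.177 0 0.133 0 0 0 0;-0.177 0 0.135 0 0 0 0' 40
python3 -c "
from h import *
go(423.7,118.8,31)"
python3 -m crank '0 0 0.002 0 0 0 0;0 0 0.004 0 0 0 0'
```

```text
t: 6.6
tool_pos: [422.6, 116.0, 46.9]
ee_rot: [2.742, 1.532, 0.004]
contact_force: [0.4, -0.3, 0.1]
width: 0.2
t 6.6 pos [422.6 116.   46.9] yaw 58.38 w 0.2 F [ 0.4 -0.3  0.1] | d [ 0.0029 -0.0006  0.0159] turn z None
t: 6.8
tool_pos: [422.3, 116.1, 42.1]
ee_rot: [2.742, 1.533, 0.002]
contact_force: [0.6, 0.1, -0.8]
width: 0.3
```

```bash
for r in '0.001 0 0.002 0 0 0 0;0.002 0 0.003 0 0 0 0' '0 0 0.001 0 0 0 0;0 0 0.002 0 0 0 0' '0 0 0.001 0 0 0 0;0 0 0.002 0 0 0 0' '0 0 0.001 0 0 0 0;0 0 0.002 0 0 0 0'; do :; done
python3 -m crank '0.001 0 0.002 0 0 0 0;0.002 0 0.003 0 0 0 0'
python3 -m crank '0 0 0.001 0 0 0 0;0 0 0.002 0 0 0 0'
python3 -m crank '0 0 0.001 0 0 0 0;0 0 0.002 0 0 0 0'
python3 -m crank '0 0 0.001 0 0 0 0;0 0 0.002 0 0 0 0'
```

```text
t: 7.0
tool_pos: [422.7, 117.4, 38.3]
ee_rot: [2.742, 1.532, -0.0]
contact_force: [-1.0, -2.7, 1.8]
width: 0.1
t: 7.2
tool_pos: [422.6, 117.3, 36.2]
ee_rot: [-2.742, -1.532, -0.0]
contact_force: [0.0, -0.1, 1.1]
width: -0.2
t: 7.4
tool_pos: [422.5, 117.2, 34.2]
ee_rot: [-2.743, -1.532, 0.0]
contact_force: [0.3, -0.7, -0.5]
width: -0.1
t: 7.6
tool_pos: [422.5, 117.2, 32.2]
ee_rot: [-2.743, -1.532, 0.0]
contact_force: [-0.2, -0.3, 0.2]
width: -0.3
```

```bash
python3 -m crank '0 0 0.001 0 0 0 0;0 0 0.002 0 0 0 0;0 0 0.003 0 0 0 0;0 0 0.003 0 0 0 0'
python3 -m crank '0 0 0.001 0 0 0 0;0 0 0.002 0 0 0 0'
python3 -m crank '0 0 -0.05 0 0 0 0;0.05 0 -0.1 0 0 0 0;0.1 0 -0.15 0 0 0 0;0.15 0 -0.15 0 0 0 0;0.2 0 -0.15 0 0 0 0;0.2 0 -0.15 0 0 0 0'
python3 -c "
from h import *
d=snap('side');cv2.imwrite('pics/s4.png',cv2.resize(d['frame'][260:400,260:400,::-1],None,fx=4,fy=4))
for b in cakes('side'): print(b)
for b in cakes('top'): print(b)"
```

```text
t: 8.0
tool_pos: [422.5, 117.2, 29.2]
ee_rot: [-2.743, -1.532, 0.0]
contact_force: [0.6, -0.4, -0.2]
width: -0.1
t: 8.2
tool_pos: [422.7, 117.2, 28.9]
ee_rot: [2.743, 1.532, 0.001]
contact_force: [-11.2, -2.9, 26.0]
width: -0.1
t: 8.8
tool_pos: [528.8, 290.1, 177.8]
ee_rot: [-2.742, -1.533, -0.002]
contact_force: [-0.3, -1.4, -0.7]
width: 0.1
{'c': array([491.3, 117.6]), 'ax': array([40.5, 43.1]), 'rect': array([491.41, 117.04,  42.81,  41.89,  35.06]), 'px': array([309., 299.])}
{'c': array([489.5, 116.7]), 'ax': array([42.3, 43.1]), 'rect': array([490.18, 116.96,  42.25,  42.6 ,  89.17]), 'px': array([263., 226.])}
```

View pics/s4.png

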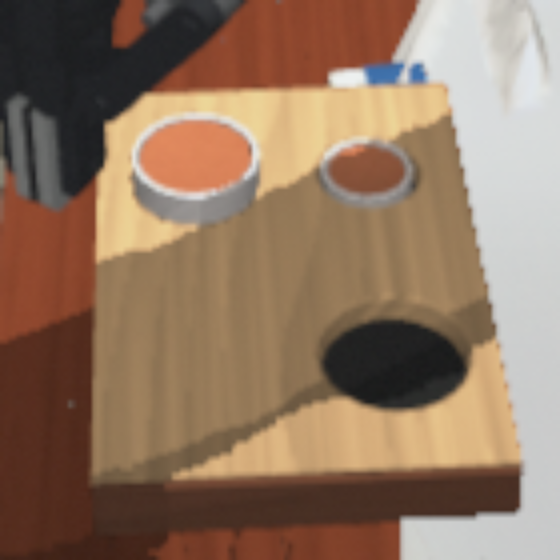

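The small cake now lies flat in its well at crop (367,172). Contact came at z≈29, which matches the seated height. Now the large cake, (490,117) to (416.8,212.5), yaw 127.5°.

```bash
python3 -c "
from h import *
go(515.5,83.6,120,127.5)"
```

```text
t 8.95 pos [527.8 288.9 176.2] yaw 58.47 w 0.3 F [-1.1 -0.9 -0.5] | d [-0.1814  0.0969  0.0563] turn z -1.205
```

```bash
python3 -m crank '-0.1814 0.0969 0.0563 0 0 -1.205 0.375;-0.1814 0.0969 0.0563 0 0 -1.205 0.375;-0.1814 0.0969 0.0563 0 0 -1.205 0.375;-0.1814 0.0969 0.0563 0 0 -1.205 0.375;-0.1814 0.0969 0.0563 0 0 -1.205 0.375;-0.1814 0.0969 0.0563 0 0 -1.205 0.375;-0.1814 0.0969 0.0563 0 0 -1.205 0.375;-0.1814 0.0969 0.0563 0 0 -1.205 0.375;-0.1814 0.0969 0.0563 0 0 -1.205 0.375;-0.1814 0.0969 0.0563 0 0 -1.205 0.375;-0.1814 0.0969 0.0563 0 0 -1.205 0.375;-0.1814 0.0969 0.0563 0 0 -1.205 0.375' 20
python3 -c "
from h import *
go(515.5,83.6,30.5,127.5)"
```

```text
t: 10.15
tool_pos: [514.7, 82.2, 121.0]
ee_rot: [1.395, 2.815, -0.0]
contact_force: [0.1, 0.2, -0.0]
width: 31.9
t 10.15 pos [514.7  82.2 121. ] yaw 127.29 w 31.9 F [ 0.1  0.2 -0. ] | d [0.0006 0.0015 0.0905] turn z -0.004
```

```bash
python3 -m crank '0 0.0015 0.04 0 0 0 0.375;0 0.0015 0.07 0 0 0 0.375;0 0.0015 0.09 0 0 0 0.375;0 0.0015 0.0905 0 0 0 0.375;0 0.0015 0.0905 0 0 0 0.375'
python3 -m crank '0.007 0 0 0 0 0 0.375;0.013 0 0 0 0 0 0.375;0.019 0 0 0 0 0 0.375;0.025 0 0 0 0 0 0.375;0.031 0 0 0 0 0 0.375;0.037 0 0 0 0 0 0.375;0.043 0 0 0 0 0 0.375;0.049 0 0 0 0 0 0.375;0.055 0 0 0 0 0 0.375;0.061 0 0 0 0 0 0.375;0.067 0 0 0 0 0 0.375;0.073 0 0 0 0 0 0.375;0.079 0 0 0 0 0 0.375;0.085 0 0 0 0 0 0.375;0.09 0 0 0 0 0 0.375;0.095 0 0 0 0 0 0.375;0.1 0 0 0 0 0 0.375;0.1 0 0 0 0 0 0.375'
python3 -c "
from h import *
go(437.2,185.9,30.5,127.5)
for b in cakes('side'): print(b)
d=snap('side');cv2.imwrite('pics/s5.png',cv2.resize(d['frame'][230:410,200:440,::-1],None,fx=3,fy=3))"
```

```text
t: 10.65
tool_pos: [516.0, 83.2, 30.9]
ee_rot: [-1.392, -2.816, 0.0]
contact_force: [0.0, -0.4, 0.8]
width: 31.9
t: 12.45
tool_pos: [454.8, 163.0, 30.4]
ee_rot: [-1.391, -2.817, -0.0]
contact_force: [0.5, 0.6, -0.2]
width: 32.0
t 12.45 pos [454.8 163.   30.4] yaw 127.45 w 32.0 F [ 0.5  0.6 -0.2] | d [ 0.0289 -0.0001 -0.0001] turn z -0.001
{'c': array([434. , 189.8]), 'ax': array([15.9, 40.9]), 'rect': array([434.59, 190.99,  41.27,  17.  ,  30.36]), 'px': array([347., 329.])}
```

View pics/s5.png

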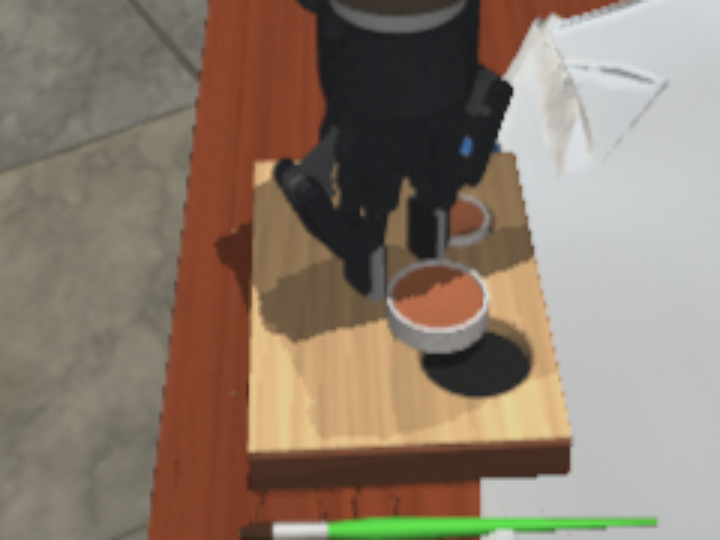

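The large cake is held in the fork at crop (437,300), heading straight for the large well, and the small one stays seated. Finishing the push.

```bash
python3 -m crank '0.005 0 0 0 0 0 0.375;0.01 0 0 0 0 0 0.375;0.015 0 0 0 0 0 0.375;0.02 0 0 0 0 0 0.375;0.024 0 0 0 0 0 0.375;0.028 0 0 0 0 0 0.375;0.031 0 0 0 0 0 0.375;0.031 0 0 0 0 0 0.375;0.031 0 0 0 0 0 0.375'
python3 -m crank '-0.01 0 -0.01 0 0 0 0.375;-0.02 0 -0.05 0 0 0 0.375;-0.05 0 -0.1 0 0 0 0;-0.1 0 -0.15 0 0 0 0;-0.13 0 -0.15 0 0 0 0;-0.13 0 -0.15 0 0 0 0;-0.13 0 -0.15 0 0 0 0'
python3 -c "
from h import *
go(421.6,206.2,45,127.5)
d=snap('side');cv2.imwrite('pics/s6.png',cv2.resize(d['frame'][230:410,200:440,::-1],None,fx=3,fy=3))
for b in cakes('side'): print(b)
for b in cakes('top'): print(b)"
```

```text
t: 13.45
tool_pos: [436.4, 187.2, 30.5]
ee_rot: [1.391, 2.817, -0.0]
contact_force: [0.0, -0.4, -0.9]
width: 32.0
t: 14.15
tool_pos: [516.3, 82.4, 181.2]
ee_rot: [1.395, 2.814, 0.001]
contact_force: [-0.3, 0.2, -0.5]
width: 0.2
t 14.15 pos [516.3  82.4 181.2] yaw 127.26 w 0.2 F [-0.3  0.2 -0.5] | d [ 0.1559 -0.0005  0.1362] turn z -0.004
{'c': array([418.8, 218.4]), 'ax': array([42.6, 51.9]), 'rect': array([418.51, 218.14,  51.92,  42.29,  86.48]), 'px': array([358., 343.])}
{'c': array([424.1, 127. ]), 'ax': array([20.7, 27.3]), 'rect': array([423.9 , 126.36,  27.69,  21.78,  21.66]), 'px': array([350., 302.])}
```

View pics/s6.png

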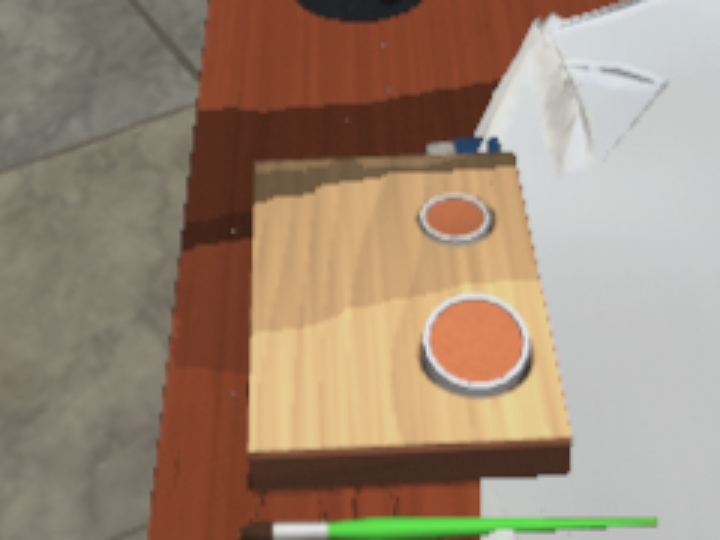

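Large cake is in its well at crop (476,342), but its far rim is raised and there is a dark gap at the near rim. Pressing the raised side.

```bash
python3 -m crank '0.05 0 0.02 0 0 0 0;0.1 0 0.06 0 0 0 0;0.14 0 0.1 0 0 0 0;0.153 0 0.125 0 0 0 0;0.153 0 0.132 0 0 0 0;0.153 0 0.136 0 0 0 0;0.153 0 0.138 0 0 0 0'
python3 -m crank '0 0 0.002 0 0 0 0;0 0 0.004 0 0 0 0;0 0 0.005 0 0 0 0'
python3 -m crank '0 0 0.002 0 0 0 0;0 0 0.003 0 0 0 0'
python3 -m crank '0 0 0.002 0 0 0 0;0 0 0.003 0 0 0 0'
```

```text
t: 15.0
tool_pos: [422.8, 205.5, 43.1]
ee_rot: [1.39, 2.816, 0.001]
contact_force: [0.5, 0.1, -0.2]
width: 0.4
t: 15.3
tool_pos: [423.4, 205.4, 38.3]
ee_rot: [1.392, 2.815, 0.002]
contact_force: [1.5, 1.1, 2.9]
width: -0.0
t: 15.5
tool_pos: [422.4, 205.2, 34.4]
ee_rot: [-1.392, -2.816, 0.0]
contact_force: [-0.4, 0.9, 0.3]
width: 0.2
t: 15.7
tool_pos: [422.3, 205.3, 31.1]
ee_rot: [-1.392, -2.816, 0.001]
contact_force: [0.4, 0.3, -0.2]
width: -0.0
```

```bash
python3 -m crank '0 0 0.001 0 0 0 0;0 0 0.002 0 0 0 0;0 0 0.0025 0 0 0 0;0 0 0.003 0 0 0 0'
python3 -m crank '0 0 -0.05 0 0 0 0;-0.05 0 -0.1 0 0 0 0;-0.1 0 -0.15 0 0 0 0;-0.15 0 -0.15 0 0 0 0;-0.16 0 -0.15 0 0 0 0;-0.16 0 -0.15 0 0 0 0'
python3 -c "
from h import *
d=snap('side','s7f');cv2.imwrite('pics/s7.png',cv2.resize(d['frame'][180:410,240:400,::-1],None,fx=2.5,fy=2.5))
for b in blobs(d,roi(orange(d),ROI['side']),28): print(b)
d=snap('top');cv2.imwrite('pics/t7.png',cv2.resize(d['frame'][195:305,160:320,::-1],None,fx=4,fy=4))
for b in blobs(d,roi(orange(d),ROI['top']),28): print(b)"
```

```text
t: 16.1
tool_pos: [422.4, 205.5, 29.0]
ee_rot: [1.392, 2.817, 0.0]
contact_force: [-4.9, -1.7, 9.6]
width: 0.1
t: 16.7
tool_pos: [522.4, 75.1, 179.9]
ee_rot: [1.396, 2.811, 0.002]
contact_force: [-2.5, -0.0, -0.7]
width: -0.3
{'c': array([417.9, 212. ]), 'ax': array([41.8, 43.1]), 'rect': array([417.67, 211.86,  42.22,  43.12,  87.98]), 'px': array([358., 346.])}
{'c': array([422.8, 113.3]), 'ax': array([21.2, 27.8]), 'rect': array([422.65, 112.72,  28.31,  22.27,  21.66]), 'px': array([350., 301.])}
```

View pics/s7.png

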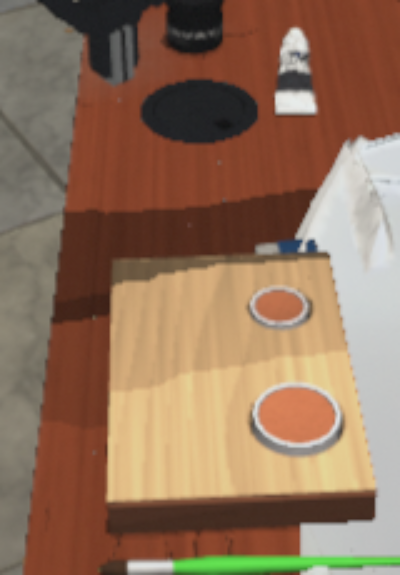

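```bash
python3 -c "
from h import *
d=snap('side');h=cv2.cvtColor(d['frame'],cv2.COLOR_RGB2HSV)
m=(h[...,0]<=12)&(h[...,1]>90)&(h[...,2]>80)
for b in blobs(d,roi(m,ROI['side']),28): print(b)
env.job_done();print(env.observe()['t'])"
```

```text
{'c': array([417.8, 211.9]), 'ax': array([42.3, 43.6]), 'rect': array([417.6 , 211.86,  42.22,  43.27,  87.98]), 'px': array([358., 346.])}
{'c': array([548.5, 287.6]), 'ax': array([102.6, 104.8]), 'rect': array([463.13, 199.23, 157.24, 159.08,   2.98]), 'px': array([311., 364.])}
{'c': array([421.3, 114.6]), 'ax': array([27.6, 29.6]), 'rect': array([421.51, 113.92,  27.19,  29.76,  87.9 ]), 'px': array([351., 302.])}
{'c': array([444.1,  51. ]), 'ax': array([18. , 50.1]), 'rect': array([443.11,  51.52,  16.73,  48.96,  87.85]), 'px': array([335., 278.])}
{'c': array([506.6,  64.1]), 'ax': array([44.2, 67.4]), 'rect': array([508.51,  56.82,  77.04,  42.08,  28.53]), 'px': array([299., 281.])}
the job is handed in; nothing more can be done
the job is handed in; nothing more can be done
```

Both cakes are in their own wells and lying flat, and the job is handed in. It used about 17 s of the 51 s allowed. I pushed each cake diagonally with the part-open fingertips, small first, then large. Each tipped into its well tilted, so I pressed its raised side down with the fingers shut.

**Last checks:**
- **Height:** the fingers met the top of each cake at 28.9 mm and 29.0 mm. A seated cake should stand at 29 mm.
- **Large cake:** its paint shows as a circle of 42.3 x 43.6 mm, within about 1 mm of the well centre.
- **Small cake:** its paint shows as 27.6 x 29.6 mm, within about 3 mm of the well centre. An earlier mask gave a narrower shape (21 x 28 mm), which I put down to a shadow over it. The last mask allowed for that and came out nearly round.
- **Not confirmed from above:** I have no final top-view reading; its colour masks found nothing after the presses, perhaps because the arm was in the way. The final placing rests on the side view and the contact heights.
- **Surroundings:** in the last side view the eraser, tube, brush and jar looked undisturbed. I judged that by eye and did not measure it. The arm was clear, with the tool at z = 180 mm. The highest force in the readings was about 28 N.

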